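# Uncover the beaker and rest the stirring rod in its spout

### The arm

A 6-joint arm with a two-finger parallel gripper is mounted at the origin on a cart in front of the work surface, level with it; the furniture and walls round the work are solid. World frame = base frame: x ahead of the robot, y to its left, z up, the work surface at z = 0. Lengths are in m, angles in degrees, forces in N, time in s.
With the tool pointing down it reaches from about 0.4 to 0.825 m from the base axis. Payload 7 kg.
Tool frame: the origin (TCP) lies on the centre line of the jaws, within the pads' length; the fingertips stand 8 mm ahead of it and the grasp point (between the pads) lies 11 mm behind it; z points along the fingers, y is the line along which they close (so a half turn about z gives the same grasp; the last joint's range is limited). The gripper opens to 88 mm and grips with 3 to 60 N. Pads are 19 mm wide; open, the fingers measure 130 mm over their backs; the gripper's body (78 mm by 193 mm) begins 47 mm behind the grasp point.
Start: joints at [83.829, 20.546, 0.682, 0, -70.136, -16.507], TCP at [0.26, 0.623, 0.235] pointing down, gripper open.
Joint ranges: [-176.03, 176.03], [-82.01, 121.73], [-58.28, 71.71], [-173.87, 95.51], [-174.79, -0.11], [-173.66, 173.66]. Speed limits (degrees/s): [136.94, 136.94, 172.46, 180, 180, 180].

### API

Orientations are given as [roll, pitch, yaw] about the fixed x, y, z axes, in that order (R = Rz(yaw) Ry(pitch) Rx(roll)).
In Python, from plant import r gives the robot as it stands.
- The arm moves only by the tool carry_out, never from a script. Its argument "targets" is a list of rows, each a list of 6 numbers: the shift along the tool's x, y, z scaled (see below), then the turn, a rotation vector about the tool's x, y, z scaled (see below). A call has 1 to 5 rows; each row shifts and turns the commanded pose from where the row before left it, along the tool's axes as they then stand; what a row does not reach is not made up. The controller multiplies each number of a shift by 0.5 m and each number of a turn by 60 degrees. A row lasts 1/8 s, in which the tool goes at most 62.5 mm and 10.7 degrees, less where a joint would pass 70% of its speed; a pose out of reach is approached as far as the arm can. A call with a number of a shift or a turn outside -1 to 1 is refused whole. A call with a gripper value outside its range is refused whole. "hand" is the opening, from 0 (shut) to 1 (fully open), set as the call begins (left out, the last holds). The fingers move at their own pace and stop on an object; "squeeze" is the grip in N (left out, the last holds). Time passes only in rows, so rows that do not move let the fingers close. It gives the time, the measured TCP pose, the force, the opening and the grip force at its end, in the units of the state.
- r.get_state(): the state, without advancing time (a new reading comes with each control period).
- r.capture(name): name is "scene" or "top" or "wrist"; returns the picture (420x560x3 uint8, red, green, blue); there is no depth.
- r.camera_info(name): a dict with "K" (3x3 intrinsics, pixels), "eye" and "attitude" of the camera in the world. Camera axes: x right, y down, z forward; pixel columns grow to the right and rows downward; lengths in m; the calibration is good to about 2 mm. A picture is of the moment at which its call begins: read the wrist's pose just before it. camera_info takes no time and is no camera call; for the wrist camera it gives the pose at the moment of the call.
- r.close_job(): hands the job in; it is judged then, once.
The state is a dict: "time_s": time; "joints": joint angles; "qd": joint speeds; "joint_torque": joint torques, N m; "tcp_pos": TCP position; "eef_rot": TCP orientation; "contact_force": force on the tool from outside, world axes, zero at the start; "moment": the same for the moment, N m; "gripper_width": finger opening in m; "gripper_force": force on a finger pad.
Only numpy, scipy, OpenCV 4.12 (cv2) and the standard library are available. Lean on these libraries where they do the work, as an engineer would, in place of code of your own. Each camera call takes 0.05 s, during which the arm holds its last target. There are 200 camera calls.

### The job

Take the blue cover off the steel beaker and lay it flat in the white tray, knob up. Then take the stirring rod with the blue grip from its stand and, still holding it, lower it foot first nearly to the bottom of the beaker before letting go, so that it stays leaning in the pouring spout; leave the beaker standing where it is and the other things undisturbed.

Things in the scene. Friction and masses are not known exactly. Their poses are not given: they have to be found in the camera images.
- beaker: open steel beaker, loose, about 0.4 kg, standing: inner radius 33, outer radius 36, height 95, inner floor 5 above its origin. Origin: centre of the underside. Its +x axis points to the pouring spout, a rounded channel in the rim about 24 wide that bulges 12 outward at the rim and fades out 33 below it; z up
- beaker_spout (a point): inner lip of the pouring spout at rim height, 45 from the beaker's axis
- cover: blue plastic disc (diameter 78, 5 thick) that lies loosely on the beaker's rim at the start, with a step 54 wide and 8 deep below it inside the mouth and a black knob on top. Whole height 37, about 60 g. Origin: centre of the step's underside; z up
- cover_knob (a point): middle of the black knob's grip, on the cover's axis, 29 above the cover's underside; knob 22 in diameter, its top 8 higher
- tray: shallow white square tray, fixed, 150 x 150, walls 12 high and 4 thick. Origin: centre of the underside; the inner floor is 4 above it
- rod_stand: white block with a grey foot, fixed, 150 x 66 x 45 (foot 164 x 80), with three holes of 14 diameter and 30 depth along its x axis at -45, 0, +45. The two rods stand in the outer holes, either way round. Origin: centre of the underside
- blue_rod: stirring rod to be moved: steel, 180 long, shaft 10 in diameter, round foot, round blue grip 16 in diameter over its top 55. About 50 g, balance point about 90 above the foot. Origin: the foot's end; z runs up along the rod. It stands loosely upright (a few degrees of play) in the stand
- blue_rod_grip (a point): middle of the blue grip, 157 from the foot, 23 below the top
- blue_rod_waist (a point): point on the rod's axis 100 from the foot
- yellow_rod: a like rod with a yellow grip and a black rubber foot, to be left in the stand. Origin: the foot's end
- amber_bottle: brown bottle, 48 diameter, 108 high, a bystander. Origin: centre of the underside
- petri_dish: flat dish, 90 diameter, 16 high, a bystander. Origin: centre of the underside
- timer: white lab timer, 66 x 66 x 20, a bystander. Origin: centre of the underside
There are look-alikes about, which are no part of the job. Leave any red look-alike of the blue_rod alone. Several things have the shape of the cover; the one meant has the colours described above.

How it is judged:
By the outcome, as a careful person would: the job done as asked, in the order asked, and still so for the second after the job is handed in, with the robot touching nothing.
It also fails if it takes over 64 s, if anything falls off the work surface, if the arm or the gripper's body presses on something with over 40 N, if the wrist force passes 120 N, or if a joint passes its speed limit or range.

## Working session

There is one attempt and no reset: what is moved stays moved. The work goes in short steps, Python scripts to look and compute and a tool call to move; the robot and the scene stay as the last step left them, time stands still between calls to the robot, and variables do not carry over. Pictures are saved under pics/ and viewed, at most 10 in all, crops included, and the job is handed in when it is done.

Besides the shell and the picture viewer there is one more tool, called after ">>>" in YAML: its name, and indented under it one key for each argument. carry_out: Moves the arm, as the interface text tells. Its arguments: {"type":"object","properties":{"targets":{"type":"array","items":{"type":"array","items":{"type":"number","minimum":-1,"maximum":1}}},"hand":{"type":"number"},"squeeze":{"type":"number"}},"required":["targets"]}

```bash
mkdir -p pics; ls; python3 - <<'E'
from plant import r
import cv2,numpy as np
for n in("scene","top"):
    im=r.capture(n); cv2.imwrite(f"pics/{n}0.png",im[...,::-1]); print(n,{k:np.round(v,4).tolist() for k,v in r.camera_info(n).items()})
print(r.get_state())
E
```

```text
pics
scene {'K': [[418.3672, 0.0, 280.3455], [0.0, 418.3672, 214.1462], [0.0, 0.0, 1.0]], 'eye': [-0.2099, 0.6058, 0.5977], 'attitude': [-119.8303, -1.201, -124.5184]}
top {'K': [[444.0806, 0.0, 273.6722], [0.0, 444.0806, 204.9152], [0.0, 0.0, 1.0]], 'eye': [0.229, 0.1051, 1.2785], 'attitude': [-168.5681, 1.0563, -90.1075]}
{'time_s': 0.1, 'joints': array([ 8.38282668e+01,  2.05892335e+01,  6.40126120e-01, -1.71415340e-02,
       -7.01349982e+01, -1.65070662e+01]), 'qd': array([ 0.0302999 , -0.06159283,  0.10813402,  0.14481577, -0.08224777,
        0.01080789]), 'joint_torque': array([-1.48745155e-03, -5.84160519e+01,  2.93751830e+01,  7.01553449e+00,
        1.01950337e-02, -5.54504402e-05]), 'tcp_pos': array([0.26011958, 0.62242384, 0.23370514]), 'eef_rot': array([ 1.79914782e+02, -8.44855764e-03, -2.26846298e+01]), 'contact_force': array([-0.47750636,  1.04501485, -0.69226727]), 'moment': array([ 0.01739913, -0.0071007 , -0.00647365]), 'gripper_force': 0.0, 'gripper_width': 0.08763159617115564}
```

View pics/scene0.png

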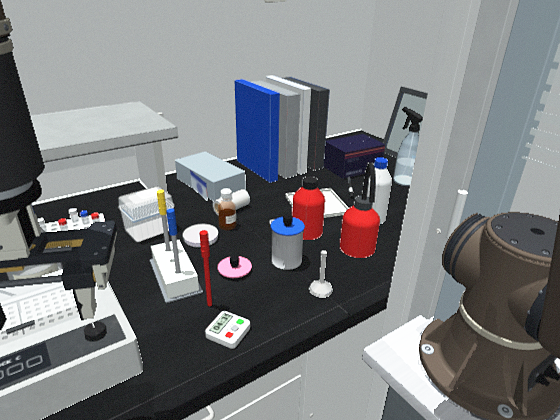

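View pics/top0.png

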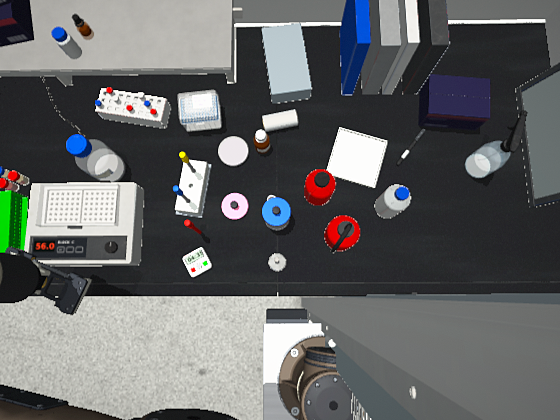

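Scene view: blue cover on the beaker at (287,235), stand at (175,270) with the yellow and blue rods, red lone rod at (207,270). Top view: cover (276,213), spout hint at (271,197), tray (358,157), blue rod top (176,188), yellow (183,156).

```bash
cat > h.py <<'E'
from plant import r
import cv2,numpy as np
from scipy.spatial.transform import Rotation as Rn
def rot(a): return Rn.from_euler('xyz',a,degrees=True).as_matrix()
def ray(ci,uv):
    d=rot(ci['attitude'])@np.linalg.inv(ci['K'])@np.array([uv[0],uv[1],1.]); return np.array(ci['eye']),d/np.linalg.norm(d)
def plane(ci,uv,z):
    e,d=ray(ci,uv); return e+d*(z-e[2])/d[2]
def tri(a,b):
    (e,d),(f,g)=a,b
    s=np.linalg.lstsq(np.c_[d,-g],f-e,rcond=None)[0]; p,q=e+s[0]*d,f+s[1]*g
    return (p+q)/2,np.linalg.norm(p-q)
def proj(ci,p):
    q=ci['K']@rot(ci['attitude']).T@(np.array(p)-ci['eye']); return q[:2]/q[2]
def blobs(im,lo,hi,mn=8):
    m=cv2.inRange(cv2.cvtColor(im,cv2.COLOR_RGB2HSV),lo,hi)
    n,l,s,c=cv2.connectedComponentsWithStats(m); return m,[(s[i].tolist(),np.round(c[i],1).tolist()) for i in range(1,n) if s[i,4]>=mn]
E
python3 - <<'E'
from h import *
t=cv2.imread('pics/top0.png')[...,::-1].copy(); s=cv2.imread('pics/scene0.png')[...,::-1].copy()
T,S=r.camera_info('top'),r.camera_info('scene')
for n,im in(('top',t),('scene',s)):
    print(n,'blue',[b for b in blobs(im,(100,120,60),(125,255,255),15)[1]])
    print(n,'yel',blobs(im,(22,150,100),(35,255,255),8)[1])
# tray
g=cv2.inRange(t,(150,)*3,(255,)*3); m=np.zeros_like(g); m[120:195,320:395]=g[120:195,320:395]
c=max(cv2.findContours(m,0,2)[0],key=cv2.contourArea); b=cv2.boxPoints(cv2.minAreaRect(c))
P=np.array([plane(T,p,.012) for p in b]); print('tray',P.mean(0),P,np.linalg.norm(P-np.roll(P,1,0),axis=1))
m,_=blobs(t,(100,120,60),(125,255,255)); k=np.zeros_like(m); k[190:235,255:300]=m[190:235,255:300]
c=max(cv2.findContours(k,0,2)[0],key=cv2.contourArea); e=cv2.fitEllipse(cv2.convexHull(c)); print(e,'cover',plane(T,e[0],.1), e[1][0]/444*1.18)
a=cv2.resize(t[180:240,240:320],None,fx=7,fy=7,interpolation=2)[:,:400]
def cr(im,x,y,w,h,W): return cv2.resize(im[y:y+h,x:x+w],(W,300),interpolation=cv2.INTER_CUBIC)
o=np.vstack([np.hstack([cr(t,240,180,80,60,400),cr(t,150,140,80,60,400)]),np.hstack([cr(s,250,200,80,60,400),cr(s,140,180,120,120,300),np.zeros((300,100,3),np.uint8)])])
cv2.imwrite('pics/crop1.png',o[...,::-1])
E
```

```text
top blue [([339, 0, 32, 95, 2243], [353.7, 41.6]), ([51, 27, 16, 15, 170], [58.9, 33.8]), ([429, 74, 61, 44, 1595], [462.0, 95.9]), ([95, 100, 6, 6, 30], [97.5, 102.5]), ([144, 101, 6, 5, 27], [146.6, 103.1]), ([66, 134, 26, 24, 471], [78.3, 145.5]), ([0, 166, 5, 11, 34], [1.4, 170.7]), ([172, 185, 11, 11, 68], [176.9, 189.9]), ([395, 186, 15, 14, 152], [401.7, 193.0]), ([262, 197, 29, 29, 629], [276.0, 211.2])]
top yel [([179, 151, 10, 12, 72], [183.3, 156.5])]
scene blue [([235, 79, 45, 104, 3786], [257.3, 128.4]), ([374, 157, 14, 12, 133], [380.5, 162.5]), ([190, 171, 16, 16, 52], [198.0, 178.5]), ([167, 209, 10, 27, 211], [171.6, 221.6]), ([81, 210, 7, 7, 39], [83.9, 213.0]), ([270, 216, 35, 20, 445], [286.9, 226.5])]
scene yel [([157, 190, 9, 25, 164], [161.2, 201.8])]
tray [ 0.62990418 -0.11747659  0.012     ] [[ 0.57917497 -0.02272207  0.012     ]
 [ 0.72576827 -0.06680503  0.012     ]
 [ 0.67951661 -0.21358051  0.012     ]
 [ 0.53515687 -0.16679877  0.012     ]] [0.15065088 0.1530781  0.15389041 0.15175067]
((275.9790954589844, 211.20477294921875), (28.496021270751953, 29.73538589477539), 70.39679718017578) cover [0.45000482 0.12019051 0.1       ] 0.07573266914298943
```

View pics/crop1.png

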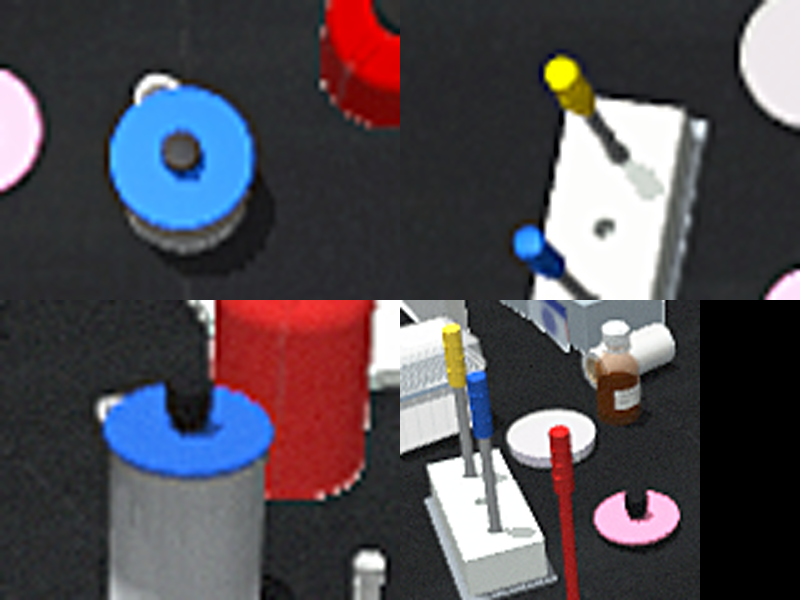

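Crop: spout at top-view px (271.4,197), up-left of the cover. Blue rod top is at top px (176,188.6), and the rod enters its hole at scene px (176.8,272). Centre hole is at top px (190.5,185.5).

```bash
cat >> h.py <<'E'
def to(p,rpy,grasp=True,s=None):
    """total shift (units, tool axes) and turn (units) from the present pose; p is the grasp point if grasp"""
    s=s or r.get_state(); R=rot(s['eef_rot']); G=rot(rpy); p=np.array(p,float)
    if grasp: p=p+G[:,2]*.011
    print('shift',np.round(R.T@(p-s['tcp_pos'])/.5,4),'turn',np.round(Rn.from_matrix(R.T@G).as_rotvec(degrees=True)/60,3))
E
python3 - <<'E'
from h import *
T,S=r.camera_info('top'),r.camera_info('scene')
c=plane(T,(275.98,211.2),.1); print('cover top',c,'scene',plane(S,(287,227),.1))
print('knob top',plane(T,(240+181/5,180+152/5),.124))
for px in ((271.4,197),(270.5,196)):
    v=plane(T,px,.095)-c; print('spout',v,np.hypot(v[0],v[1]),np.degrees(np.arctan2(v[1],v[0])))
print('spout scene',plane(S,(250+105/5,200+108/5),.095)-c)
print('blue top',plane(T,(176,188.6),.195),'tri',tri(ray(T,(176.9,189.9)),ray(S,(171.6,221.6))))
print('blue hole',plane(S,(176.8,272),.045))
print('center hole',plane(T,(150+204/5,140+228/5),.045),plane(S,(140+84/2.5,180+200/2.5),.045))
print('yel top',plane(T,(150+162/5,140+75/5),.195),'yel hole',plane(S,(140+70/2.5,180+175/2.5),.045))
print('red bottle top',tri(ray(T,(321,178)),ray(S,(311,182))), tri(ray(T,(345,225)),ray(S,(370,168))))
to([c[0],c[1],.25],[180,0,-22.7])
E
```

```text
cover top [0.45001792 0.12018803 0.1       ] scene [0.44308449 0.12568898 0.1       ]
knob top [0.44766672 0.11929246 0.124     ]
spout [ 0.04043578  0.01245166 -0.005     ] 0.04230952723074329 17.115517457904083
spout [ 0.04324669  0.01490771 -0.005     ] 0.04574402723286282 19.019760279713505
spout scene [ 0.03951708  0.01834328 -0.005     ]
blue top [0.49145389 0.37065205 0.195     ] tri (array([0.49376866, 0.37362697, 0.16870782]), np.float64(0.0021986906630854703))
blue hole [0.49251515 0.37545052 0.045     ]
center hole [0.53637365 0.36512937 0.045     ] [0.53671185 0.36467292 0.045     ]
yel top [0.5797092  0.35791339 0.195     ] yel hole [0.58003746 0.36058047 0.045     ]
red bottle top (array([ 0.52662339, -0.00137729,  0.14781163]), np.float64(0.006977119284726531)) (array([ 0.38721756, -0.05023076,  0.22660044]), np.float64(0.012348927350306198))
shift [ 0.7378  0.7803 -0.0093] turn [ 0.001 -0.     0.   ]
```

>>> carry_out:
  targets:
    - [0.074,0.078,0,0,0,0]
    - [0.074,0.078,0,0,0,0]
    - [0.074,0.078,0,0,0,0]
    - [0.074,0.078,0,0,0,0]
    - [0.074,0.078,0,0,0,0]

```text
time_s: 0.72
tcp_pos: [0.356, 0.3697, 0.2344]
eef_rot: [180.0, 0.0, -22.7]
contact_force: [0.4, -0.2, 0.3]
gripper_width: 0.0877
gripper_force: 0.0
```

>>> carry_out:
  targets:
    - [0.074,0.078,0,0,0,0]
    - [0.074,0.078,0,0,0,0]
    - [0.074,0.078,0,0,0,0]
    - [0.074,0.078,0,0,0,0]
    - [0.072,0.078,0,0,0,0]

```text
time_s: 1.35
tcp_pos: [0.4505, 0.119, 0.2346]
eef_rot: [-180.0, 0.0, -22.7]
contact_force: [0.7, 1.2, 0.0]
gripper_width: 0.0878
gripper_force: 0.0
```

>>> carry_out:
  targets:
    - [0,0,0,0,0,0.14]
    - [0,0,0,0,0,0.14]
    - [0,0,0,0,0,0.14]
    - [0,0,0,0,0,0.13]
    - [0,0,0,0,0,0]

```text
time_s: 1.98
tcp_pos: [0.4502, 0.1205, 0.2343]
eef_rot: [180.0, 0.0, -55.6]
contact_force: [-0.3, 1.1, -0.4]
gripper_width: 0.0876
gripper_force: 0.0
```

```bash
python3 - <<'E'
from h import *
s=r.get_state(); print(s['joints'],s['tcp_pos'],s['eef_rot'])
ci=r.camera_info('wrist'); im=r.capture('wrist'); cv2.imwrite('pics/w1.png',im[...,::-1])
print({k:np.round(v,3).tolist() for k,v in ci.items()})
m,b=blobs(im,(100,120,60),(125,255,255),300); print(b)
c=max(cv2.findContours(m,0,2)[0],key=cv2.contourArea); e=cv2.fitEllipse(cv2.convexHull(c)); print(e,plane(ci,e[0],.1))
to([.4475,.121,.123],[180,0,-56])
E
```

```text
[ 3.92872099e+01  4.54090256e-01 -2.45526709e+01 -8.33590400e-03
 -6.50184322e+01 -4.91624443e+00] [0.45015511 0.12053345 0.23433945] [ 1.79974252e+02  5.36760874e-03 -5.56325579e+01]
{'K': [[339.546, 0.0, 277.49], [0.0, 339.546, 206.72], [0.0, 0.0, 1.0]], 'eye': [0.486, 0.067, 0.384], 'attitude': [165.967, 0.029, -145.617]}
[([234, 155, 90, 89, 5675], [278.2, 198.3])]
((278.1613464355469, 199.0319061279297), (88.65213012695312, 89.91651916503906), 89.63615417480469) [0.44957788 0.11989577 0.1       ]
shift [-0.0037  0.0039  0.2448] turn [0.    0.    0.008]
```

View pics/w1.png

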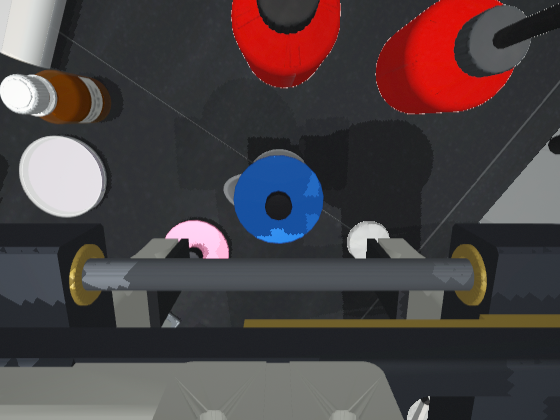

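Wrist view: cover at (278,199), ray gives (0.450, 0.120), agreeing with the top view; spout at (232,189), bottles off the jaw line. Descend on the knob.

>>> carry_out:
  targets:
    - [-0.001,0.001,0.1,0,0,0]
    - [0,0,0.1,0,0,0]
    - [0,0,0.043,0,0,0]
    - [0,0,0,0,0,0]

```text
time_s: 2.52
tcp_pos: [0.4486, 0.1201, 0.1116]
eef_rot: [179.8, -0.0, -55.5]
contact_force: [-0.3, -0.7, 1.6]
gripper_width: 0.0877
gripper_force: 0.0
```

>>> carry_out:
  targets:
    - [0,0,0,0,0,0]
    - [0,0,0,0,0,0]
    - [0,0,0,0,0,0]
    - [0,0,0,0,0,0]
    - [0,0,0,0,0,0]
  hand: 0
  squeeze: 20

```text
time_s: 3.15
tcp_pos: [0.4497, 0.1209, 0.1132]
eef_rot: [-180.0, 0.0, -55.7]
contact_force: [0.1, 0.6, 0.7]
gripper_width: 0.0431
gripper_force: 0.0
```

>>> carry_out:
  targets:
    - [0,0,0,0,0,0]
    - [0,0,0,0,0,0]

```text
time_s: 3.4
tcp_pos: [0.4497, 0.1208, 0.1131]
eef_rot: [180.0, -0.0, -55.7]
contact_force: [0.2, 0.6, 0.4]
gripper_width: 0.0228
gripper_force: 0.0
```

>>> carry_out:
  targets:
    - [0,0,0,0,0,0]
    - [0,0,0,0,0,0]
    - [0,0,0,0,0,0]

```text
time_s: 3.78
tcp_pos: [0.4496, 0.1208, 0.113]
eef_rot: [180.0, -0.0, -55.7]
contact_force: [-0.2, 0.4, -0.1]
gripper_width: 0.0211
gripper_force: 20.0
```

>>> carry_out:
  targets:
    - [0,0,-0.03,0,0,0]
    - [0,0,-0.08,0,0,0]
    - [0,0,-0.1,0,0,0]
    - [0,0,-0.1,0,0,0]

```text
time_s: 4.28
tcp_pos: [0.4493, 0.1206, 0.2695]
eef_rot: [180.0, 0.0, -55.7]
contact_force: [0.8, 0.8, -0.9]
gripper_width: 0.0208
gripper_force: 20.0
```

```bash
python3 - <<'E'
from h import *
im=r.capture('wrist'); cv2.imwrite('pics/w2.png',im[...,::-1])
s=r.get_state(); print(s['tcp_pos'],s['gripper_width'])
to([.630,-.1175,.265],[180,0,-56]); to([.630,-.1175,.050],[180,0,-56])
E
```

```text
[0.45230935 0.12153734 0.27662168] 0.02117046496164719
shift [ 0.5951 -0.0229  0.0468] turn [-0.009 -0.002  0.006]
shift [ 0.5942 -0.0189  0.4768] turn [-0.009 -0.002  0.006]
```

View pics/w2.png

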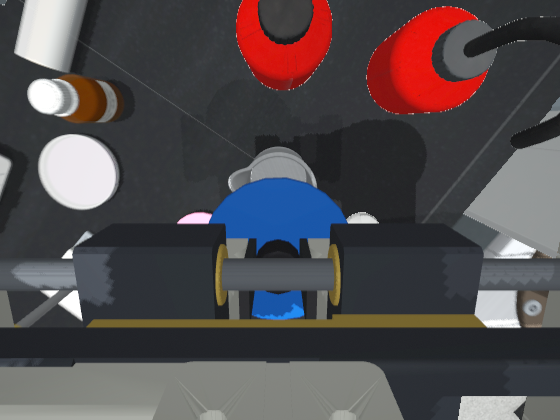

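The cover came away with the gripper; the empty beaker is visible behind it with the spout at (240,178). I'll check the white bottle next to the tray while moving over.

>>> carry_out:
  targets:
    - [0.099,-0.002,0,0,0,0]
    - [0.099,-0.002,0,0,0,0]
    - [0.099,-0.002,0,0,0,0]
    - [0.099,-0.002,0,0,0,0]
    - [0.099,-0.002,0,0,0,0]

```text
time_s: 4.95
tcp_pos: [0.5941, -0.0822, 0.2676]
eef_rot: [180.0, 0.0, -55.7]
contact_force: [0.1, 1.0, -1.9]
gripper_width: 0.021
gripper_force: 20.0
```

>>> carry_out:
  targets:
    - [0.099,-0.002,0,0,0,0]
    - [0,0,0,0,0,-0.15]
    - [0,0,0,0,0,-0.15]
    - [0,0,0,0,0,-0.15]
    - [0,0,0,0,0,-0.15]

```text
time_s: 5.58
tcp_pos: [0.622, -0.1212, 0.2673]
eef_rot: [180.0, 0.0, -19.4]
contact_force: [0.6, -0.3, 0.0]
gripper_width: 0.0211
gripper_force: 20.0
```

>>> carry_out:
  targets:
    - [0,0,0,0,0,-0.15]
    - [0,0,0,0,0,-0.15]
    - [0,0,0,0,0,-0.15]
    - [0,0,0,0,0,-0.15]
    - [0,0,0,0,0,-0.07]

```text
time_s: 6.2
tcp_pos: [0.622, -0.121, 0.2674]
eef_rot: [-180.0, 0.0, 20.7]
contact_force: [-0.6, -0.4, -1.0]
gripper_width: 0.0212
gripper_force: 20.0
```

```bash
python3 - <<'E'
from h import *
T,S=r.camera_info('top'),r.camera_info('scene')
print('white bottle cap',tri(ray(T,(401.7,193)),ray(S,(380.5,162.5))))
s=r.get_state(); print(s['joints'],s['tcp_pos'],s['eef_rot'],s['gripper_width'])
to([.630,-.1175,.041],[180,0,20])
# beaker, now open
b=r.capture('top'); cv2.imwrite('pics/t2.png',cv2.resize(b[185:245,240:320],None,fx=8,fy=8,interpolation=cv2.INTER_CUBIC)[...,::-1])
E
```

```text
white bottle cap (array([ 0.48142381, -0.20094598,  0.1719834 ]), np.float64(0.00122849737902809))
[ 6.60135416e+00  1.56628240e+01 -1.98644778e+00 -1.10406565e-02
 -7.23904954e+01  1.04128207e+02] [ 0.62196548 -0.12103293  0.26742609] [-1.79980090e+02  3.59965155e-02  2.07262235e+01] 0.021198229606595915
shift [ 0.0178 -0.0008  0.4748] turn [-0.     0.001  0.012]
```

View pics/t2.png

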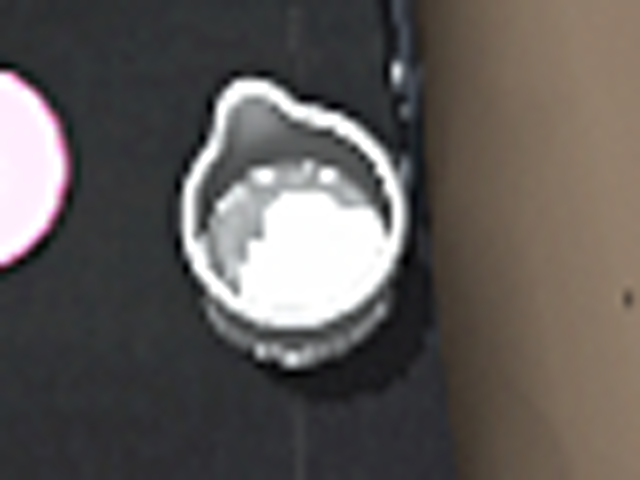

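Top crop: the open beaker has its rim centre at crop (297,213) and its spout tip at (252,78). The white bottle is 0.17 m from the tray, so it's clear. Lower the cover.

>>> carry_out:
  targets:
    - [0.018,-0.001,0.09,0,0,0]
    - [0,0,0.1,0,0,0]
    - [0,0,0.1,0,0,0]
    - [0,0,0.1,0,0,0]
    - [0,0,0.06,0,0,0]

```text
time_s: 6.88
tcp_pos: [0.6287, -0.1175, 0.0399]
eef_rot: [-179.9, 0.2, 20.4]
contact_force: [0.8, 0.4, 0.4]
gripper_width: 0.021
gripper_force: 20.0
```

>>> carry_out:
  targets:
    - [0,0,0.012,0,0,0]
    - [0,0,0.008,0,0,0]
    - [0,0,0.004,0,0,0]
    - [0,0,0,0,0,0]

```text
time_s: 7.38
tcp_pos: [0.631, -0.1174, 0.0322]
eef_rot: [180.0, -0.1, 20.5]
contact_force: [-0.4, 0.2, -1.0]
gripper_width: 0.0212
gripper_force: 20.0
```

```bash
python3 - <<'E'
from h import *
T=r.camera_info('top')
a=plane(T,(240+297/8,185+213/8),.095); b=plane(T,(240+252/8,185+78/8),.095); v=b-a
print(a,v,np.hypot(*v[:2]),np.degrees(np.arctan2(v[1],v[0])))
s=r.get_state(); print(s['tcp_pos'],s['contact_force'])
E
```

```text
[0.44976714 0.11715137 0.095     ] [0.04697992 0.01520959 0.        ] 0.0493806038068582 17.939184684807405
[ 0.6309749  -0.11742055  0.03219323] [-0.38641324  0.22749493 -1.03116697]
```

>>> carry_out:
  targets:
    - [0,0,0.002,0,0,0]
    - [0,0,0.002,0,0,0]
    - [0,0,0,0,0,0]

```text
time_s: 7.75
tcp_pos: [0.6307, -0.1174, 0.03]
eef_rot: [180.0, -0.1, 20.5]
contact_force: [-1.5, 0.2, 4.6]
gripper_width: 0.0211
gripper_force: 20.0
```

>>> carry_out:
  targets:
    - [0,0,0.003,0,0,0]
    - [0,0,0,0,0,0]

```text
time_s: 8.0
tcp_pos: [0.6308, -0.1174, 0.0299]
eef_rot: [180.0, -0.1, 20.6]
contact_force: [-5.5, 3.1, 15.4]
gripper_width: 0.0212
gripper_force: 20.0
```

>>> carry_out:
  targets:
    - [0,0,-0.003,0,0,0]
    - [0,0,0,0,0,0]
    - [0,0,0,0,0,0]
    - [0,0,0,0,0,0]
  hand: 0.6

```text
time_s: 8.5
tcp_pos: [0.6303, -0.1175, 0.0288]
eef_rot: [-180.0, 0.0, 20.5]
contact_force: [-0.4, 0.5, -0.5]
gripper_width: 0.0514
gripper_force: 0.0
```

>>> carry_out:
  targets:
    - [0,0,-0.04,0,0,0]
    - [0,0,-0.08,0,0,0]
    - [0,0,-0.1,0,0,0]
    - [0,0,-0.12,0,0,0]
    - [0,0,-0.12,0,0,0]

```text
time_s: 9.12
tcp_pos: [0.63, -0.1175, 0.2608]
eef_rot: [-180.0, 0.0, 20.5]
contact_force: [2.3, -1.0, 0.8]
gripper_width: 0.0525
gripper_force: 0.0
```

```bash
python3 - <<'E'
from h import *
s=r.get_state(); print(s['tcp_pos'],s['eef_rot'],s['gripper_width'],s['joints'])
im=r.capture('top'); cv2.imwrite('pics/t3.png',cv2.resize(im[100:260,150:420],None,fx=2.8,fy=2.8,interpolation=cv2.INTER_CUBIC)[...,::-1])
to([.4925,.373,.24],s['eef_rot'],s=s); to([.4925,.373,.24],[180,0,-9],s=s)
E
```

```text
[ 0.6299937  -0.11749692  0.26077194] [-1.79994100e+02  2.14517575e-02  2.05254641e+01] 0.05254474675182663 [ 6.84980293e+00  1.65326922e+01 -1.65622083e+00 -6.95299537e-04
 -7.18333254e+01  1.03675877e+02]
shift [ 0.0864 -1.0151  0.0636] turn [0. 0. 0.]
shift [ 0.0865 -1.0151  0.0636] turn [-0.     0.     0.492]
```

View pics/t3.png

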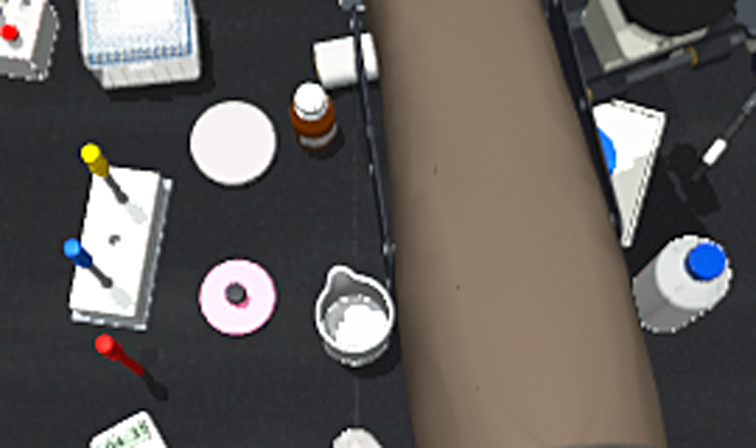

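Cover lies in the tray (blue edge visible at (605,155)); the beaker and bystanders haven't moved. Going to the blue rod.

>>> carry_out:
  targets:
    - [0.01,-0.113,0,0,0,0]
    - [0.01,-0.113,0,0,0,0]
    - [0.01,-0.113,0,0,0,0]
    - [0.01,-0.113,0,0,0,0]
    - [0.01,-0.113,0,0,0,0]

```text
time_s: 9.8
tcp_pos: [0.554, 0.1575, 0.2589]
eef_rot: [-180.0, -0.0, 20.5]
contact_force: [2.0, 1.1, 0.9]
gripper_width: 0.0527
gripper_force: 0.0
```

>>> carry_out:
  targets:
    - [0.01,-0.113,0,0,0,0]
    - [0.01,-0.113,0,0,0,0]
    - [0.01,-0.113,0,0,0,0]
    - [0.006,-0.111,0,0,0,0]
    - [0,0,0,0,0,0]

```text
time_s: 10.42
tcp_pos: [0.4913, 0.3761, 0.2579]
eef_rot: [180.0, 0.0, 20.7]
contact_force: [-0.7, -0.8, 0.6]
gripper_width: 0.0525
gripper_force: 0.0
```

```bash
python3 - <<'E'
from h import *
s=r.get_state(); print(s['tcp_pos'],s['eef_rot'],s['joints'])
ci=r.camera_info('wrist'); im=r.capture('wrist'); cv2.imwrite('pics/w3.png',im[...,::-1])
m,b=blobs(im,(100,120,60),(125,255,255),60); print(b)
print('rod',proj(ci,[.4925,.373,.195]),proj(ci,[.4925,.373,.14]),proj(ci,[.4925,.3755,.045]))
to([.4925,.373,.172],s['eef_rot'],s=s)
E
```

```text
[0.49133177 0.37610898 0.25794134] [1.79984845e+02 4.86199549e-02 2.07433040e+01] [ 5.54817473e+01  1.45419405e+01 -4.74071021e+00 -1.61528749e-02
 -7.07659399e+01  5.52668908e+01]
[([270, 196, 25, 40, 772], [282.0, 216.1])]
rod [283.19321392 223.61976768] [282.02851715 203.84949821] [278.65302825 182.42334793]
shift [1.000e-04 6.600e-03 1.939e-01] turn [0. 0. 0.]
```

View pics/w3.png

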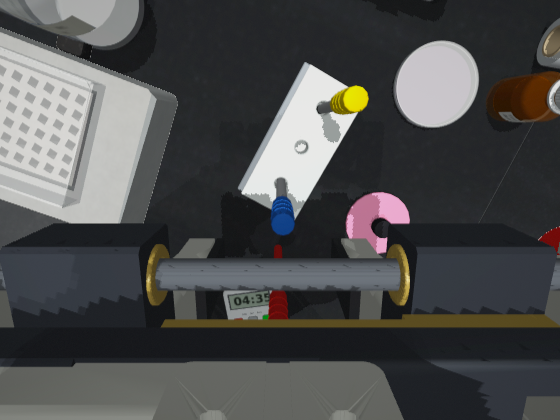

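Wrist view: blue grip top at (282,224), matching the predicted (283,224); the yellow rod at (350,100) and the red one are clear of the jaws. Descend and grip.

>>> carry_out:
  targets:
    - [0,0.006,0.02,0,0,0]
    - [0,0,0.07,0,0,0]
    - [0,0,0.07,0,0,0]
    - [0,0,0.033,0,0,0]
    - [0,0,0,0,0,0]

```text
time_s: 11.1
tcp_pos: [0.4938, 0.3688, 0.1616]
eef_rot: [179.9, 0.1, 20.5]
contact_force: [0.7, -0.3, 0.2]
gripper_width: 0.0526
gripper_force: 0.0
```

>>> carry_out:
  targets:
    - [0,0,0,0,0,0]
    - [0,0,0,0,0,0]
    - [0,0,0,0,0,0]
    - [0,0,0,0,0,0]
    - [0,0,0,0,0,0]
  hand: 0
  squeeze: 20

```text
time_s: 11.72
tcp_pos: [0.4938, 0.3705, 0.1629]
eef_rot: [-180.0, -0.0, 20.5]
contact_force: [-0.8, 0.6, 1.8]
gripper_width: 0.0156
gripper_force: 20.0
```

>>> carry_out:
  targets:
    - [0,0,0,0,0,0]
    - [0,0,0,0,0,0]

```text
time_s: 11.98
tcp_pos: [0.4938, 0.3704, 0.1628]
eef_rot: [-180.0, -0.0, 20.5]
contact_force: [-0.3, 0.9, 2.7]
gripper_width: 0.0158
gripper_force: 20.0
```

>>> carry_out:
  targets:
    - [0,0,-0.02,0,0,0]
    - [0,0,-0.05,0,0,0]
    - [0,0,-0.08,0,0,0]
    - [0,0,-0.08,0,0,0]
    - [0,0,-0.06,0,0,0]
  squeeze: 35

```text
time_s: 12.6
tcp_pos: [0.4939, 0.3697, 0.31]
eef_rot: [-180.0, -0.1, 20.5]
contact_force: [0.1, 0.4, -0.5]
gripper_width: 0.0158
gripper_force: 35.0
```

```bash
cat >> h.py <<'E'
AZ=18.; BC=np.array([.4497,.119,0]); D=np.array([np.cos(np.radians(AZ)),np.sin(np.radians(AZ)),0])
def rodpose(th,rad,z,L=.157):
    """grasp point and rpy with rod foot at radial rad, height z"""
    a=D*np.sin(np.radians(th))+np.array([0,0,np.cos(np.radians(th))])
    R=Rn.from_euler('xyz',[180,0,AZ],degrees=True)*Rn.from_rotvec([0,-th,0],degrees=True)
    assert np.allclose(R.as_matrix()[:,2],-a),R.as_matrix()
    return BC+D*rad+[0,0,z]+a*L, R.as_euler('xyz',degrees=True)
E
python3 - <<'E'
from h import *
s=r.get_state(); print(s['tcp_pos'],s['eef_rot'],s['joints'],s['gripper_width'])
p,o=rodpose(33,.054,.129); print(p,o)
to(p,o,s=s)
im=r.capture('wrist'); cv2.imwrite('pics/w4.png',im[...,::-1])
E
```

```text
[0.49390774 0.36968196 0.31002891] [-1.79998641e+02 -6.51708114e-02  2.05192169e+01] [ 5.49497645e+01  1.29102080e+01 -2.10959226e-01  3.66933558e-02
 -7.68243135e+01  5.55611063e+01] 0.015801988660438887
[0.5823803  0.16211044 0.26067128] [180.  33.  18.]
shift [0.0081 0.4503 0.1172] turn [ 0.012 -0.551  0.041]
```

View pics/w4.png

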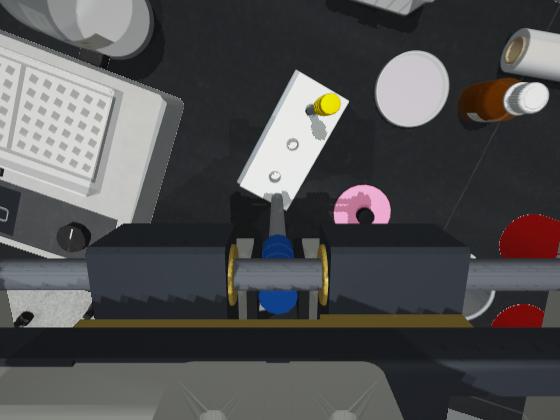

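Rod is held, with the foot visible at about (276,198) and the stand hole empty. Carry over to the beaker and tilt.

>>> carry_out:
  targets:
    - [0.002,0.09,0,0,0,0]
    - [0.002,0.09,0,0,0,0]
    - [0.002,0.09,0,0,0,0]
    - [0.002,0.09,0,0,0,0]
    - [0,0.09,0,0,0,0]

```text
time_s: 13.28
tcp_pos: [0.5765, 0.1589, 0.3078]
eef_rot: [180.0, 0.0, 20.5]
contact_force: [0.6, -0.6, -1.1]
gripper_width: 0.0156
gripper_force: 35.0
```

>>> carry_out:
  targets:
    - [0,0,0,0,0,0.042]
    - [0,0,0,0,-0.138,0]
    - [0,0,0,0,-0.138,0]
    - [0,0,0,0,-0.138,0]
    - [0,0,0,0,-0.138,0]

```text
time_s: 13.9
tcp_pos: [0.5766, 0.1604, 0.3083]
eef_rot: [180.0, 33.4, 18.0]
contact_force: [-0.2, -0.0, -1.0]
gripper_width: 0.0154
gripper_force: 35.0
```

>>> carry_out:
  targets:
    - [0,0,0,0,0,0]
    - [0,0,0,0,0,0]

```text
time_s: 14.15
tcp_pos: [0.5767, 0.1605, 0.3075]
eef_rot: [180.0, 33.1, 18.0]
contact_force: [-0.0, -0.0, 1.1]
gripper_width: 0.0156
gripper_force: 35.0
```

```bash
python3 - <<'E'
from h import *
s=r.get_state(); print(s['tcp_pos'],s['eef_rot'],s['joints'],s['gripper_width'])
p,o=rodpose(33,.054,.129); to(p,o,s=s)
R=rot(s['eef_rot']); g=s['tcp_pos']-R[:,2]*.011; foot=g+R[:,2]*.157
W=r.camera_info('wrist');w=r.capture('wrist'); S=r.camera_info('scene');sc=r.capture('scene'); T=r.camera_info('top'); t=r.capture('top')
for n,ci in (('w',W),('s',S),('t',T)): print(n,'foot px',proj(ci,foot),'shaft60',proj(ci,g+R[:,2]*.06),'rimc',proj(ci,BC+[0,0,.095]),'lip',proj(ci,BC+D*.045+[0,0,.095]))
def cr(im,c,h=40):
    x,y=[int(np.clip(v,h,m-h)) for v,m in zip(c,(560,420))]; print('orig',x-h,y-h); return cv2.resize(im[y-h:y+h,x-h:x+h],(400,400),interpolation=cv2.INTER_CUBIC)
o=np.hstack([cr(w,proj(W,foot),80),cr(sc,proj(S,foot-[0,0,.04]),50)])
cv2.imwrite('pics/f1.png',o[...,::-1]); cv2.imwrite('pics/s5.png',sc[...,::-1]); cv2.imwrite('pics/w5.png',w[...,::-1]); cv2.imwrite('pics/t5.png',t[...,::-1])
E
```

```text
[0.57665576 0.16051943 0.30752556] [179.95239634  33.05048214  17.96904017] [  29.94557704   32.3349357    24.14400987   -7.07205858 -114.13045665
   77.01543078] 0.015591845800605703
shift [0.0611 0.0004 0.0941] turn [ 0.001  0.001 -0.   ]
w foot px [277.9179978  197.13756802] shaft60 [278.20503248 231.11637169] rimc [277.8591111  174.90568214] lip [277.89955076 143.95116524]
s foot px [269.60337271 184.78891195] shaft60 [251.34771092 145.16834343] rimc [287.64860938 226.75989379] lip [272.30274457 220.39573009]
t foot px [269.30098183 185.29643792] shaft60 [261.45329604 156.55192459] rimc [276.44316623 211.65291261] lip [271.30193372 196.26954156]
orig 197 117
orig 219 150
```

View pics/f1.png

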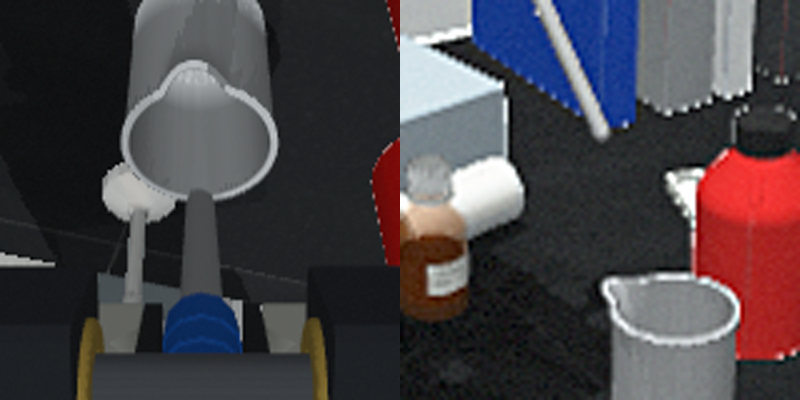

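Rod foot is seen at wrist px (276,193) and scene px (269.8,183.8), within a few px of the prediction. The lip at wrist px (275,143) is centred on the rod's lean plane. Line up, then slide in along the rod's axis.

>>> carry_out:
  targets:
    - [0.03,0,0.047,0,0,0]
    - [0.031,0,0.047,0,0,0]
    - [0,0,0,0,0,0]
    - [0,0,0,0,0,0]

```text
time_s: 14.8
tcp_pos: [0.5765, 0.1607, 0.2538]
eef_rot: [180.0, 32.9, 18.0]
contact_force: [-0.0, -0.1, 0.1]
gripper_width: 0.0152
gripper_force: 35.0
```

```bash
python3 - <<'E'
from h import *
s=r.get_state(); print(s['tcp_pos'],s['eef_rot'],s['contact_force'])
p,o=rodpose(33,-.022,.012); to(p,o,s=s)
R=rot(s['eef_rot']); foot=s['tcp_pos']+R[:,2]*.146; S=r.camera_info('scene'); W=r.camera_info('wrist')
w=r.capture('wrist'); sc=r.capture('scene'); print(foot,proj(S,foot),proj(W,foot))
x,y=w[95:255,197:357],sc[150:250,219:319]
cv2.imwrite('pics/f2.png',np.hstack([cv2.resize(k,(400,400),interpolation=2) for k in(x,y)])[...,::-1])
E
```

```text
[0.57653475 0.16066342 0.25378322] [179.99018795  32.9422259   18.02118815] [-0.02839823 -0.14434496  0.13869391]
shift [0.0023 0.0008 0.2829] turn [ 0.    -0.001  0.   ]
[0.50104358 0.13607769 0.1312572 ] [269.30560814 205.74999922] [277.91853663 197.14409456]
```

View pics/f2.png

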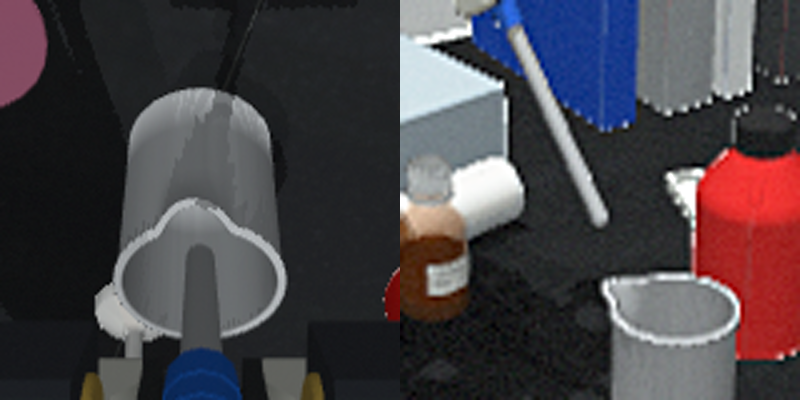

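Foot at wrist px (276,193) lies behind the lip (275,176), in line with it, and on course for the mouth. That was my last picture; from here I go by numbers. Lowering along the rod's axis.

>>> carry_out:
  targets:
    - [0.001,0.001,0.05,0,0,0]
    - [0.001,0,0.05,0,0,0]
    - [0,0,0.05,0,0,0]
    - [0,0,0,0,0,0]

```text
time_s: 15.4
tcp_pos: [0.5375, 0.1476, 0.1883]
eef_rot: [180.0, 33.2, 18.0]
contact_force: [-0.3, -0.1, 0.8]
gripper_width: 0.0153
gripper_force: 35.0
```

>>> carry_out:
  targets:
    - [0,0,0.04,0,0,0]
    - [0,0,0.04,0,0,0]
    - [0,0,0,0,0,0]

```text
time_s: 15.78
tcp_pos: [0.5176, 0.1411, 0.1553]
eef_rot: [180.0, 33.1, 18.0]
contact_force: [1.2, 0.7, 0.5]
gripper_width: 0.0155
gripper_force: 35.0
```

>>> carry_out:
  targets:
    - [0,0,0.02,0,0,0]
    - [0,0,0.014,0,0,0]
    - [0,0,0.01,0,0,0]
    - [0,0,0,0,0,0]

```text
time_s: 16.27
tcp_pos: [0.5058, 0.1373, 0.1361]
eef_rot: [180.0, 33.2, 18.0]
contact_force: [0.4, 0.1, -0.4]
gripper_width: 0.0153
gripper_force: 35.0
```

>>> carry_out:
  targets:
    - [0,0,0.006,0,0,0]
    - [0,0,0,0,0,0]

```text
time_s: 16.52
tcp_pos: [0.5043, 0.1368, 0.1336]
eef_rot: [180.0, 33.1, 18.0]
contact_force: [-0.0, -0.1, -1.2]
gripper_width: 0.0152
gripper_force: 35.0
```

```bash
python3 - <<'E'
from h import *
s=r.get_state(); R=rot(s['eef_rot']); f=s['tcp_pos']+R[:,2]*.146; v=f-BC; print('foot radial',v@D,'z',f[2],s['contact_force'])
S=r.camera_info('scene'); sc=r.capture('scene'); a=cv2.imread('pics/s5.png')[...,::-1]
d=np.abs(sc.astype(int)-a).max(2)>40; print('beaker lower-body changed px',d[240:270,270:305].sum(),'rim zone',d[215:240,270:305].sum())
for h in (.10,.12): 
    q=f-R[:,2]*h; u=proj(S,q); x,y=np.round(u).astype(int); print(h,q,u,sc[y,x-6:x+7].max(1).tolist())
E
```

```text
foot radial -0.02232416478884011 z 0.011381945229469864 [-1.00491391e-04 -9.19109897e-02 -1.16018605e+00]
beaker lower-body changed px 49 rim zone 95
0.1 [0.48042678 0.12906358 0.09512336] [276.52920871 222.12405307] [144, 121, 131, 138, 126, 181, 208, 204, 163, 132, 136, 134, 135]
0.12 [0.49082289 0.13244233 0.11187164] [272.94824725 214.42619394] [46, 44, 49, 84, 97, 149, 162, 185, 160, 49, 39, 46, 46]
```

The shaft is where predicted, with the foot about 6 mm above the floor and no contact forces. Releasing.

>>> carry_out:
  targets:
    - [0,0,0,0,0,0]
    - [0,0,0,0,0,0]
    - [0,0,0,0,0,0]
    - [0,0,0,0,0,0]
    - [0,0,0,0,0,0]
  hand: 0.65

```text
time_s: 17.2
tcp_pos: [0.5044, 0.1368, 0.1338]
eef_rot: [-180.0, 33.1, 18.0]
contact_force: [0.0, 0.1, -0.3]
gripper_width: 0.0556
gripper_force: 0.0
```

```bash
python3 - <<'E'
from h import *
s=r.get_state(); print(s['gripper_width'],s['contact_force'],s['gripper_force'])
for n in('scene','top'):
    ci=r.camera_info(n); im=r.capture(n); m,b=blobs(im,(100,120,60),(125,255,255),10)
    f=BC-D*.028+[0,0,.008]; a=D*np.sin(np.radians(37))+[0,0,np.cos(np.radians(37))]
    print(n,'expect grip',proj(ci,f+a*.152),[x for x in b if 230<x[1][0]<310 and 120<x[1][1]<240])
E
```

```text
0.0556034709015639 [ 0.02109092  0.08931964 -0.29727447] 0.0
scene expect grip [266.27241705 205.16064612] [([258, 193, 16, 24, 159], [265.4, 204.9])]
top expect grip [268.84720267 187.03315183] [([262, 178, 11, 19, 117], [267.1, 186.7])]
```

Grip seen where a rod leaning in the spout should be. Retreat along the axis.

>>> carry_out:
  targets:
    - [0,0,-0.03,0,0,0]
    - [0,0,-0.06,0,0,0]
    - [0,0,-0.08,0,0,0]
    - [0,0,-0.1,0,0,0]
    - [0,0,-0.08,0,0,0]

```text
time_s: 17.92
tcp_pos: [0.5967, 0.1666, 0.2831]
eef_rot: [180.0, 33.0, 18.0]
contact_force: [1.2, 0.4, -0.4]
gripper_width: 0.0571
gripper_force: 0.0
```

>>> carry_out:
  targets:
    - [0,0,0,0,0,0]
    - [0,0,0,0,0,0]
    - [0,0,0,0,0,0]
    - [0,0,0,0,0,0]

```text
time_s: 18.42
tcp_pos: [0.595, 0.1663, 0.2799]
eef_rot: [180.0, 33.2, 18.0]
contact_force: [0.2, -0.1, -0.4]
gripper_width: 0.0568
gripper_force: 0.0
```

```bash
python3 - <<'E'
from h import *
s=r.get_state(); print(s['tcp_pos'],s['contact_force'])
S=r.camera_info('scene');T=r.camera_info('top'); sc=r.capture('scene'); t=r.capture('top')
bs=[x for x in blobs(sc,(100,120,60),(125,255,255),10)[1] if 230<x[1][0]<320 and 120<x[1][1]<240]
bt=[x for x in blobs(t,(100,120,60),(125,255,255),10)[1] if 240<x[1][0]<400 and 100<x[1][1]<230]
print(bs,bt)
g=tri(ray(S,bs[0][1]),ray(T,[x for x in bt if x[1][0]<300][0][1])); v=g[0]-BC; print('grip',g,'radial',v@D,'az',np.degrees(np.arctan2(v[1],v[0])))
for x in bt:
    if x[1][0]>300: print('cover',plane(T,x[1],.017))
a=cv2.imread('pics/scene0.png')[...,::-1]; d=(np.abs(sc.astype(int)-a).max(2)>50)
n,l,st,c=cv2.connectedComponentsWithStats(d.astype(np.uint8)); print('changes',[x.tolist() for x in st[1:] if x[4]>40])
E
```

```text
[0.59496414 0.16627784 0.2799376 ] [ 0.20325782 -0.1320912  -0.43841854]
[([236, 86, 44, 97, 2929], [261.0, 135.9]), ([257, 193, 17, 24, 180], [264.8, 204.4])] [([344, 144, 26, 25, 465], [356.6, 156.1]), ([263, 178, 9, 14, 55], [267.0, 182.9])]
grip (array([0.48643964, 0.14995617, 0.30387915]), np.float64(0.030400603539297053)) radial 0.04450745402450591 az 40.11689245256017
cover [ 0.62989951 -0.11739635  0.017     ]
changes [[0, 0, 112, 273, 8792], [149, 0, 72, 74, 2929], [283, 0, 275, 350, 38530], [176, 79, 85, 57, 1817], [221, 188, 11, 6, 54], [257, 193, 48, 43, 718], [324, 196, 6, 13, 58], [151, 208, 43, 67, 656], [530, 228, 13, 7, 53], [4, 244, 111, 77, 1999], [495, 244, 23, 14, 46], [217, 256, 35, 21, 475], [549, 256, 11, 36, 104], [274, 259, 11, 11, 67], [515, 284, 21, 16, 128], [0, 303, 7, 28, 109], [523, 317, 37, 14, 147], [364, 326, 85, 88, 2346], [518, 356, 12, 10, 53], [424, 359, 31, 32, 406], [554, 358, 6, 16, 64]]
```

```bash
python3 - <<'E'
from h import *
S=r.camera_info('scene');T=r.camera_info('top')
for n in('scene','top'):
    im=r.capture(n); a=cv2.imread(f'pics/{n}0.png')[...,::-1].copy()
    for k,lo,hi in(('pink',(150,30,60),(172,150,255)),('yellow',(22,150,60),(35,255,255)),('red',(0,200,80),(4,255,255))):
        print(n,k,[[x[1] for x in blobs(i,lo,hi,40)[1]] for i in(a,im)])
    print('blue',[x[1] for x in blobs(im,(100,120,60),(125,255,255),40)[1] if 240<x[1][0]<300 and 170<x[1][1]<230])
print(tri(ray(S,(264.8,204.4)),ray(T,(267.0,185.5))))
c=r.capture('top'); cv2.imwrite('pics/end.png',c[...,::-1])
g=cv2.inRange(c,(140,)*3,(255,)*3); n,l,s,ce=cv2.connectedComponentsWithStats(g); print('beaker bits',[(s[i].tolist()) for i in range(1,n) if 255<ce[i][0]<300 and 185<ce[i][1]<240 and s[i,4]>15])
E
```

```text
scene pink [[[234.0, 267.4]], [[234.3, 267.7]]]
scene yellow [[[161.2, 201.8]], [[161.2, 201.9]]]
scene red [[[309.1, 210.9], [359.2, 232.1], [205.7, 263.2]], [[308.9, 210.9], [359.1, 232.1], [205.7, 264.3]]]
blue [[264.7, 204.3]]
top pink [[[235.3, 205.4], [234.4, 205.5]], []]
top yellow [[[183.5, 156.7]], []]
top red [[[318.4, 188.5], [13.1, 175.7], [3.0, 182.9], [341.0, 232.8], [191.4, 225.7]], [[318.4, 188.6], [13.3, 175.6], [3.1, 182.9], [341.0, 232.9]]]
blue [[267.0, 182.9]]
(array([0.51289998, 0.14243461, 0.131534  ]), np.float64(0.002660474750657242))
beaker bits [[274, 196, 17, 23, 89]]
```

```bash
python3 -c "
from plant import r
print(r.close_job())"
```

```text
the job is handed in; nothing more can be done
None
```

The job is handed in at about 19 s: the blue cover lies flat in the tray, knob up, and the blue rod leans in the beaker's spout, with the beaker and, as far as the cameras showed, everything else undisturbed; I viewed 11 pictures, one over the limit of 10.

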